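# Unlatch and open the battery chest

### The arm

A 7-joint arm with a two-finger parallel gripper is mounted at the origin on the work surface. World frame = base frame: x ahead of the robot, y to its left, z up, the work surface at z = 0. Lengths are in mm, angles in rad, forces in N, time in s.
With the tool pointing down it reaches from about 400 to 875 mm from the base axis. Payload 6.5 kg.
Tool frame: the origin (TCP) lies at the very end of the fingers, on their centre line; the grasp point (between the pads) lies 19 mm behind it; z points along the fingers, y is the line along which they close (so a half turn about z gives the same grasp; the last joint's range is limited). The gripper opens to 85 mm and grips with 20 to 120 N. Pads are 22 mm wide; open, the fingers measure 114 mm over their backs; the gripper's body (76 mm by 85 mm) begins 54 mm behind the grasp point. The pads swing forward as they close: fully open they stand 13 mm farther back than shut.
Start: joints at [1.15, 0.536, -0.004, 1.538, 0.003, 1.067, -0.071], TCP at [225.807, -609.509, 208.49] pointing down, gripper open.
Joint ranges: [-2.7, 2.7], [-0.37, 2.16], [-1.27, 1.26], [0.24, 2.4], [-1.31, 4.45], [0.19, 1.91], [-2.76, 2.76]. Speed limits (rad/s): [2.39, 2.39, 3.14, 3.14, 3.14, 3.14, 3.14].

### API

Orientations are given as a 3x3 rotation matrix whose columns are the frame's x, y, z axes.
In Python, from rig import ctrl gives the robot as it stands.
- The arm moves only by the tool step_arm, never from a script. Its argument "increments" is a list of rows, each a list of 5 numbers: the closure, from -1 (fully open) to 1 (shut), so that 0 is half open, then the shift along the world's x, y, z in mm, then the turn about the world's z in degrees. In form: [[grip, dx, dy, dz, turn], ...]. A call has exactly 8 rows; each row shifts and turns the commanded pose from where the row before left it; what a row does not reach is not made up. A row lasts 1/10 s, in which the tool goes at most 50 mm and 8.59 degrees, less where a joint would pass 70% of its speed; a pose out of reach is approached as far as the arm can. A call is refused whole if a number of a shift passes 50 or a number of a turn 8.59, either way. A call with a gripper value outside its range is refused whole. The fingers move at their own pace and stop on an object; "force" is the grip in N (left out, the last holds). Time passes only in rows, so rows that do not move let the fingers close, or fill a call up. It gives the time, the measured TCP pose, the force, the opening and the grip force at its end, in the units of the state.
- ctrl.read_state(): the state, without advancing time (a new reading comes with each control period).
- ctrl.snapshot(name): name is "side" or "top"; returns the picture (420x560x3 uint8, blue, green, red); there is no depth.
- ctrl.camera_params(name): a dict with "fov_y" (degrees; the focal length in pixels is half the picture's height over the tangent of half this angle, whatever the lens; pixels are square), "cx", "cy" (the principal point, pixels), "eye" and "attitude" of the camera in the world. Camera axes: x right, y down, z forward; pixel columns grow to the right and rows downward; lengths in mm; the calibration is good to about 2 mm. A picture is of the moment at which its call begins. camera_params takes no time and is no camera call.
- ctrl.job_done(): hands the job in; it is judged then, once.
The state is a dict: "time_s": time; "qpos": joint angles; "joint_vel": joint speeds; "joint_efforts": joint torques, N m; "eef_pos": TCP position; "orientation": TCP orientation; "ft_force": force on the tool from outside, world axes, zero at the start; "torque": the same for the moment, N m; "grip_width": finger opening in mm; "grasp_force": force on a finger pad.
Only numpy, scipy, OpenCV 4.12 (cv2) and the standard library are available. Lean on these libraries where they do the work, as an engineer would, in place of code of your own. Each camera call takes 0.05 s, during which the arm holds its last target. There are 200 camera calls.

### The job

Open the battery chest on the repair bench: flip the yellow-ended hasp off its staple and swing it up until it points upwards above the lid, with the lid still shut; then raise the lid (it has a black lift tab) until it stands open, about upright, and let go. Leave the hasp swung clear and the other things on the bench where they are.

Things in the scene. Friction and masses are not known exactly. Their poses are not given: they have to be found in the camera images.
- chest: Battery storage chest fixed to the bench: grey box 150 (x, depth) x 260 (y, width) x 130 mm high, red lid on top. Origin: centre of its underside. Its own x points from the hasp side (front) to the lid-hinge side (back), y along its width towards the lift tab's end, z up. The front looks to the robot's left, more or less (chest x at yaw about -1.5 to -2.1 rad).
- lid_hinge (a point): Point on the lid's hinge line, at the top back edge of the chest (75 mm behind the chest's centre line, 130 mm above its underside). The hinge line runs along the chest's y.
- lid (a joint): Lid angle in rad: 0 shut, grows as the front edge rises and swings up and back, 1.57 upright, stop at 1.75. The lid is a red plate 170 x 264 x 8 mm of about 0.4 kg, overhanging the chest's front face by 20 mm. Its hinge is stiff (about 0.5 N m) so that the raised lid stays where it is left. While the hasp is on the staple the lid cannot rise more than about 0.06 rad.
- lift_tab (a point): Centre of the grip of the black rubber lift tab, which stands straight out from the lid's front edge beside the hasp (chest y = +75 mm): 30 mm wide (along chest y), 12 mm thick, 40 mm long (this point is 22 mm out from the lid's edge). It is 192 mm from the lid's hinge line and moves with the lid. Its axes are the lid's.
- hasp_hinge (a point): Middle of the hasp's hinge pin, on the front edge of the lid (7 mm out from the edge, 4 mm above its underside, chest y = -55 mm). The pin runs along chest y and moves with the lid.
- hasp (a joint): Hasp angle in rad: 0 hanging straight down over the staple, grows as its lower end swings out to the front and up; 1.57 level, pointing to the front, 3.14 straight up (stop at 3.1). Stiff hinge (about 0.07 N m): it stays where it is left. It is free of the staple from about 0.5 rad.
- hasp_tab (a point): Centre of the yellow grip block at the hasp's free end, 89 mm from its pin: 30 mm wide (chest y), 14 thick, 34 long. Hanging, it is 48 mm above the bench, 20 mm clear of the chest's front face, so close under the lid's edge that a gripper coming straight down strikes the lid with its housing, so lean the tool's upper end out from the chest's front, about 35 degrees. Axes are the hasp's, y along the pin.
- staple_point (a point): Brass staple on the chest's front, midpoint of its outstanding loop, 46 mm below the hasp's pin (lid shut). It stands through the slot of the hasp (steel strap 38 mm wide, 4 mm thick, 106 mm long from pin to end) and reaches 17 mm out past the strap.
- spray: White bottle with blue cap, 48 mm across, 150 mm tall, behind the chest (hinge side); origin under its centre; a bystander, leave it alone
- spool: Solder spool, 60 mm across, 50 mm tall, behind the chest (hinge side); origin under its centre; a bystander, leave it alone
- phone: Phone lying flat, 75 x 155 x 9 mm, on the mat in front of the chest; origin under its centre; a bystander, leave it alone
- driver: Screwdriver with red handle, 160 mm long, lying on the mat in front of the chest; origin on its underside; a bystander, leave it alone
- tape: Cardboard-brown roll of tape, 100 mm across, 45 mm tall, off to one side; origin under its centre; a bystander, leave it alone
- jar: Clear jar with green cap, 64 mm across, 75 mm tall, off to one side; origin under its centre; a bystander, leave it alone
- partsbox: Clear flat parts box with white lid, 100 x 160 x 36 mm, far left; origin under its centre; a bystander, leave it alone

How it is judged (in metres and radians):
On the way, in this order (a step that is already met when the one before it is completed fails the run):
1. the hasp is off the staple and swung up well above level while the lid is still shut (value of joint hasp above 1.9 rad and value of joint lid below 0.12 rad), for 0.2 s.
2. the lid is raised about upright (value of joint lid above 1.25 rad and value of joint hasp above 1.7 rad), for 0.2 s.
At the end, for the whole second after the job is handed in: The lid stands open at more than 1.25 rad (72 degrees), at rest, and the hasp is still swung clear, more than 1.7 rad (97 degrees) from hanging, at rest (all of step 2 and value of joint lid below 1.8 rad and velocity of joint lid between -0.1 and 0.1 rad/s and velocity of joint hasp between -0.2 and 0.2 rad/s); the robot touches nothing.
It fails at once if a bystander (bottle, spool, phone, screwdriver, tape, jar, parts box) is pushed more than 40 mm (distance of any of spray, spool, phone, driver, tape, jar, partsbox from where it was at the start of the episode above 0.04 m).
It fails at once if the bottle is tipped over (angle between spray's own z axis and vertical above 0.6 rad).
It also fails if it takes over 51 s, if anything falls off the work surface, if the arm or the gripper's body presses on something with over 40 N, if the wrist force passes 120 N, or if a joint passes its speed limit or range.

## Working session

There is one attempt and no reset: what is moved stays moved. The work goes in short steps, Python scripts to look and compute and a tool call to move; the robot and the scene stay as the last step left them, time stands still between calls to the robot, and variables do not carry over. Pictures are saved under pics/ and viewed, at most 10 in all, crops included, and the job is handed in when it is done.

Besides the shell and the picture viewer there is one more tool, called after ">>>" in YAML: its name, and indented under it one key for each argument. step_arm: Moves the arm, as the interface text tells. Its arguments: {"type":"object","properties":{"increments":{"type":"array"},"force":{"type":"number"}},"required":["increments"]}

```bash
mkdir -p pics; ls; python3 - <<'E'
from rig import ctrl
import cv2
for n in("side","top"):
    cv2.imwrite(f"pics/{n}0.png",ctrl.snapshot(n)); print(n,ctrl.camera_params(n))
s=ctrl.read_state();print(s)
E
```

```text
pics
side {'fov_y': 57.93495508333518, 'cx': 275.31561894852246, 'cy': 212.4126460458736, 'eye': array([  51.33468874,  652.82823919, 1022.34217121]), 'attitude': array([[-0.79316932, -0.46540567,  0.39278491],
       [-0.60899268,  0.60273567, -0.51559444],
       [ 0.0032151 , -0.64815683, -0.76150009]])}
top {'fov_y': 49.84860696745226, 'cx': 277.25852531356867, 'cy': 208.10520159043006, 'eye': array([ 383.55351435,   15.5155939 , 1534.34034232]), 'attitude': array([[-0.00229125, -0.99570016,  0.09260639],
       [-0.99998201,  0.00176795, -0.00573243],
       [ 0.00554406, -0.09261785, -0.99568629]])}
{'time_s': 0.1, 'qpos': array([ 1.14981968,  0.53712283, -0.00443943,  1.53873975,  0.00258792,
        1.06728558, -0.07120166]), 'joint_vel': array([-2.24716536e-03, -7.24110333e-04,  1.38694854e-03, -1.20983786e-03,
        8.05770236e-04, -1.95977060e-04,  5.19783564e-06]), 'joint_efforts': array([ 2.59298104e-03, -5.84560275e+01,  1.05186503e+00, -2.59770370e+01,
        1.26679701e-02,  4.66372629e-03,  2.27113321e-05]), 'eef_pos': array([ 225.58366544, -608.97531235,  207.69317453]), 'orientation': array([[ 9.37701546e-01,  3.47441231e-01, -6.34368891e-04],
       [ 3.47441795e-01, -9.37700485e-01,  1.41397382e-03],
       [-1.03575212e-04, -1.54629170e-03, -9.99998799e-01]]), 'ft_force': array([-0.38507608, -0.02712587,  0.19672298]), 'torque': array([ 0.01263936,  0.01245497, -0.03366895]), 'grasp_force': 0.0, 'grip_width': 85.51564418837542}
```

View pics/side0.png

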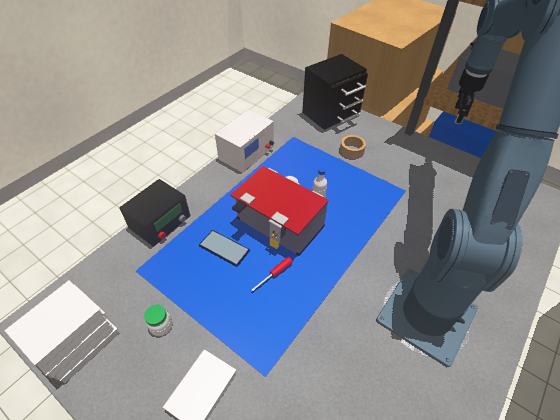

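View pics/top0.png

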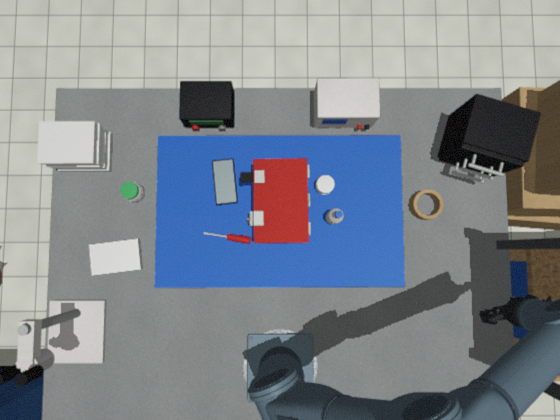

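The top view shows the red lid at about (253–310, 158–243), with the front facing image-left (+y). The black lift tab is at (246,178) and the hasp knuckle at (255,218). The side view shows the yellow hasp end at (275,240). Next I'll measure the lid's pose in both views.

```bash
cat > h.py <<'E'
from rig import ctrl
import cv2, numpy as np
def rays(n,uv):
    p=ctrl.camera_params(n); f=210/np.tan(np.radians(p['fov_y']/2))
    uv=np.atleast_2d(uv).astype(float)
    d=np.c_[(uv[:,0]-p['cx'])/f,(uv[:,1]-p['cy'])/f,np.ones(len(uv))]@p['attitude'].T
    return p['eye'],d
def onz(n,uv,z):
    e,d=rays(n,uv); return e+d*((z-e[2])/d[:,2])[:,None]
def proj(n,P):
    p=ctrl.camera_params(n); f=210/np.tan(np.radians(p['fov_y']/2))
    c=(np.atleast_2d(P)-p['eye'])@p['attitude']; return c[:,:2]/c[:,2:]*f+[p['cx'],p['cy']]
def redlid(im):
    h=cv2.cvtColor(im,cv2.COLOR_BGR2HSV)
    m=cv2.inRange(h,(0,120,70),(8,255,255))|cv2.inRange(h,(172,120,70),(180,255,255))
    cs,_=cv2.findContours(m,cv2.RETR_EXTERNAL,cv2.CHAIN_APPROX_NONE)
    return max(cs,key=cv2.contourArea)
E
python3 - <<'E'
from h import *
for n in("top","side"):
    im=cv2.imread(f"pics/{n}0.png"); c=redlid(im)
    P=onz(n,c[:,0,:],138)[:,:2].astype(np.float32)
    r=cv2.minAreaRect(cv2.convexHull(P)); print(n,r, cv2.boxPoints(r).round(0).tolist())
    h=cv2.cvtColor(im,cv2.COLOR_BGR2HSV)
    m=cv2.inRange(h,(15,120,100),(35,255,255)); m[:, :]=m
    k,l,s,cc=cv2.connectedComponentsWithStats(m)
    print([(s[i].tolist(),cc[i].round(1).tolist()) for i in range(1,k) if s[i,4]>8 and 200<cc[i][0]<330])
t=cv2.imread("pics/top0.png")[150:255,200:345]; s=cv2.imread("pics/side0.png")[160:265,215:345]
cv2.imwrite("pics/c0.png",np.hstack([cv2.resize(t,(400,290),interpolation=cv2.INTER_CUBIC),cv2.resize(s,(359,290),interpolation=cv2.INTER_CUBIC)]))
E
```

```text
top ((538.720703125, -1.5679931640625), (261.2497863769531, 168.0116729736328), 0.8738572001457214) [[407.0, 80.0], [409.0, -88.0], [671.0, -84.0], [668.0, 84.0]]
[]
side ((537.6502685546875, -2.2711868286132812), (263.63372802734375, 172.84107971191406), 0.5869327187538147) [[405.0, 83.0], [407.0, -90.0], [670.0, -87.0], [669.0, 85.0]]
[([270, 238, 9, 11, 63], [273.8, 242.9])]
```

View pics/c0.png

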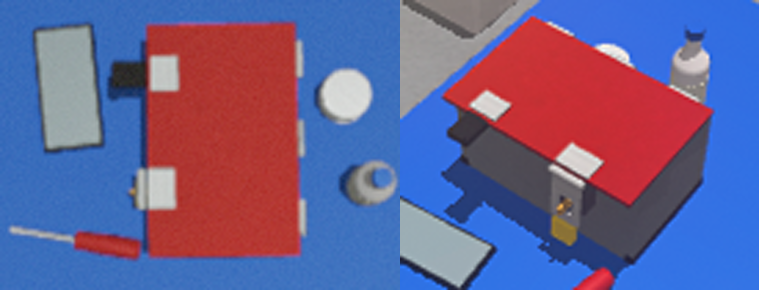

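The crop shows the hasp strap standing through its staple below a white plate, with a yellow end, and the black tab farther from the robot. Both views agree: lid centre ≈ (538,-2), yaw ≈ -1.56. Tool tilt can't be commanded, so I'll grip the strap's side edges high up. That keeps the housing above the lid. I'll swing the hasp from there.

>>> step_arm:
  increments:
    - [-1, 32, 26, 12, 8.5]
    - [-1, 32, 26, 12, 8.5]
    - [-1, 32, 26, 12, 8.5]
    - [-1, 32, 26, 12, 8.5]
    - [-1, 32, 26, 12, 8.5]
    - [-1, 32, 26, 12, 8.5]
    - [-1, 32, 26, 12, 8.5]
    - [-1, 32, 26, 12, 8.5]
  force: 40

```text
time_s: 0.9
eef_pos: [482.6, -400.2, 304.7]
orientation: [[0.023, 1.0, -0.001], [1.0, -0.023, 0.0], [0.0, -0.001, -1.0]]
ft_force: [1.0, 0.0, -0.1]
grip_width: 85.5
grasp_force: 0.0
```

>>> step_arm:
  increments:
    - [-1, 0, 45, 0, 2.4]
    - [-1, 0, 45, 0, 0]
    - [-1, 0, 45, 0, 0]
    - [-1, 0, 45, 0, 0]
    - [-1, 0, 45, 0, 0]
    - [-1, 0, 45, 0, 0]
    - [-1, 0, 45, 0, 0]
    - [-1, 0, 45, 0, 0]

```text
time_s: 1.7
eef_pos: [481.2, -39.8, 304.3]
orientation: [[-0.013, 1.0, -0.0], [1.0, 0.013, -0.0], [-0.0, -0.0, -1.0]]
ft_force: [1.1, -0.5, 0.1]
grip_width: 85.2
grasp_force: 0.0
```

>>> step_arm:
  increments:
    - [-1, 0, 40, 0, 0]
    - [-1, 0, 40, 0, 0]
    - [-1, 0, 40, 0, 0]
    - [-1, 0, 25, -20, 0]
    - [-1, 1, 0, -40, 0]
    - [-1, 0, 0, -40, 0]
    - [-1, 0, 0, -40, 0]
    - [-1, 0, 0, 0, 0]

```text
time_s: 2.5
eef_pos: [478.7, 102.2, 160.1]
orientation: [[-0.013, 1.0, -0.01], [1.0, 0.013, -0.002], [-0.002, -0.01, -1.0]]
ft_force: [-0.3, -1.1, 0.2]
grip_width: 85.4
grasp_force: 0.0
```

```bash
python3 - <<'E'
from h import *
s=ctrl.snapshot("side"); t=ctrl.snapshot("top")
print(ctrl.read_state()['eef_pos'])
print(proj("side",[[482,97,48],[482,89.5,134],[482,105,164]]).round(1).tolist(), proj("top",[[482,89.5,134],[482,105,164]]).round(1).tolist())
cv2.imwrite("pics/c1.png",np.hstack([cv2.resize(t[150:255,200:330],(400,323),interpolation=cv2.INTER_CUBIC),cv2.resize(s[145:250,215:345],(400,323),interpolation=cv2.INTER_CUBIC)]))
E
```

```text
[482.65440212 103.63283506 164.92664334]
[[273.3, 242.8], [274.9, 224.4], [271.6, 221.2]] [[250.9, 218.3], [245.2, 217.7]]
```

View pics/c1.png

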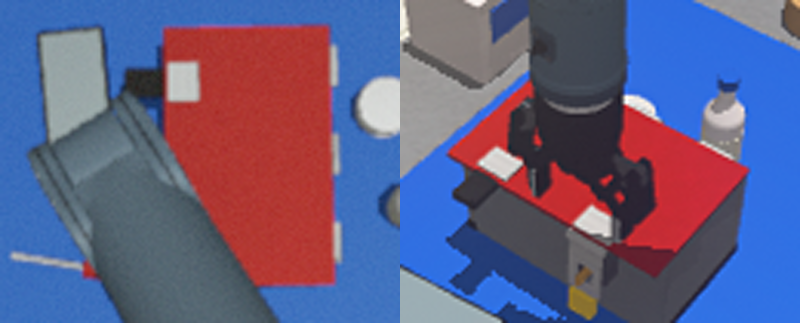

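The fingers hang above and outside the hasp, straddling it. The yellow block at (273.8,242.9) agrees with the predicted (273.3,242.8), so the geometry holds. Descending just outside the lid's edge.

>>> step_arm:
  increments:
    - [-1, 0, -5, -10, 0]
    - [-1, 0, 0, -10, 0]
    - [-1, 0, 0, -13, 0]
    - [-1, 0, 0, -13, 0]
    - [-1, 0, 0, -12, 0]
    - [-1, 0, 0, -12, 0]
    - [-1, 0, 0, -10, 0]
    - [-1, 0, 0, 0, 0]

```text
time_s: 3.4
eef_pos: [481.7, 98.3, 83.0]
orientation: [[-0.013, 1.0, -0.003], [1.0, 0.013, -0.0], [-0.0, -0.003, -1.0]]
ft_force: [-0.2, 1.0, 0.0]
grip_width: 85.5
grasp_force: 0.0
```

>>> step_arm:
  increments:
    - [-1, 0, -1, -6, 0]
    - [-1, 0, 0, -6, 0]
    - [-1, 0, 0, 0, 0]
    - [1, 0, 0, 0, 0]
    - [1, 0, 0, 0, 0]
    - [1, 0, 0, 0, 0]
    - [1, 0, 0, 0, 0]
    - [1, 0, 0, 0, 0]
  force: 40

```text
time_s: 4.2
eef_pos: [482.3, 97.5, 72.9]
orientation: [[-0.013, 1.0, -0.001], [1.0, 0.013, -0.0], [-0.0, -0.001, -1.0]]
ft_force: [-2.2, 0.2, 6.6]
grip_width: 37.2
grasp_force: 39.4
```

>>> step_arm:
  increments:
    - [1, 0, 4.2, 0.2, 0]
    - [1, 0, 4.2, 0.6, 0]
    - [1, 0, 4.1, 1.1, 0]
    - [1, 0, 3.9, 1.4, 0]
    - [1, 0, 3.8, 1.8, 0]
    - [1, 0, 3.6, 2.2, 0]
    - [1, 0, 3.3, 2.5, 0]
    - [1, 0, 3.1, 2.9, 0]
  force: 25

```text
time_s: 5.0
eef_pos: [482.0, 124.2, 84.9]
orientation: [[-0.011, 1.0, -0.002], [1.0, 0.011, -0.005], [-0.005, -0.002, -1.0]]
ft_force: [-1.0, -8.4, 1.8]
grip_width: 35.4
grasp_force: 24.7
```

```bash
python3 - <<'E'
from h import *
s=ctrl.snapshot("side")
st=ctrl.read_state(); print(st['eef_pos'],st['ft_force'],st['torque'],st['grip_width'])
cv2.imwrite("pics/c2.png",cv2.resize(s[145:265,215:345],(520,480),interpolation=cv2.INTER_CUBIC))
E
```

```text
[482.05546337 124.66418025  85.30276965] [-1.8935955  -6.96211422  4.07544127] [-1.72352054  0.48445704 -0.03229978] 34.867190333517925
```

View pics/c2.png

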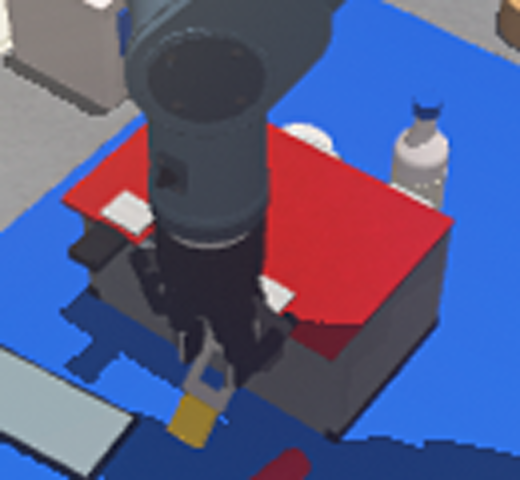

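The hasp is off the staple, with its yellow end out at crop (192,420). The grip width fell to 35, so the pads are at the strap's edge. I'll measure the yellow block and regrip on it.

```bash
cat >> h.py <<'E'
def hasp(x=482):
    im=ctrl.snapshot("side"); h=cv2.cvtColor(im,cv2.COLOR_BGR2HSV)
    m=cv2.inRange(h,(15,120,90),(35,255,255)); m[:,:200]=0; m[:,330:]=0; m[:120]=0; m[270:]=0
    k,l,s,c=cv2.connectedComponentsWithStats(m)
    i=1+np.argmax(s[1:,4]); e,d=rays("side",c[i]); P=e+d[0]*((x-e[0])/d[0,0])
    print(s[i],c[i],P.round(1),"theta",np.arctan2(P[1]-89.5,134-P[2]),"r",np.hypot(P[1]-89.5,134-P[2])); return P
E
python3 -c "
from h import *
hasp()"
```

```text
[257 243  12  14  99] [262.61616162 249.65656566] [482.  150.3  71.2] theta 0.7685684345021305 r 87.4028946420041
```

>>> step_arm:
  increments:
    - [-1, 0, 0, 0, 0]
    - [-1, 0, 0, 0, 0]
    - [-1, 0, 0, 0, 0]
    - [-1, 0, 8, -4, 0]
    - [-1, 0, 8, -8, 0]
    - [-1, 0, 8, -11, 0]
    - [-1, 0, 0, -11, 0]
    - [-1, 0, 0, 0, 0]

```text
time_s: 5.9
eef_pos: [481.2, 151.6, 49.2]
orientation: [[-0.014, 1.0, -0.003], [1.0, 0.014, -0.001], [-0.001, -0.003, -1.0]]
ft_force: [0.3, -0.7, -0.4]
grip_width: 85.4
grasp_force: 0.0
```

```bash
python3 -c "
from h import *
hasp(); st=ctrl.read_state(); print(st['eef_pos'],st['ft_force'],st['grip_width'])"
```

```text
[257 243  12  14 100] [262.6  249.71] [482.  150.3  71. ] theta 0.7677883225493427 r 87.59593860575796
[481.74776753 151.38643018  49.95060756] [ 0.58136322  0.43506474 -0.74810668] 85.0148810504147
```

>>> step_arm:
  increments:
    - [1, 0, 0, 0, 0]
    - [1, 0, 0, 0, 0]
    - [1, 0, 0, 0, 0]
    - [1, 0, 0, 0, 0]
    - [1, 0, 0, 0, 0]
    - [1, 0, 6, 6, 0]
    - [1, 0, 5.6, 6.6, 0]
    - [1, 0, 5, 7, 0]
  force: 30

```text
time_s: 6.75
eef_pos: [481.5, 165.5, 70.4]
orientation: [[-0.011, 1.0, -0.003], [1.0, 0.011, -0.005], [-0.005, -0.004, -1.0]]
ft_force: [-3.6, -9.5, -0.1]
grip_width: 29.0
grasp_force: 31.5
```

>>> step_arm:
  increments:
    - [1, 0, 4.1, 7.8, 0]
    - [1, 0, 3.3, 8.2, 0]
    - [1, 0, 2.4, 8.5, 0]
    - [1, 0, 1.6, 8.7, 0]
    - [1, 0, 0.7, 8.8, 0]
    - [1, 0, -0.2, 8.8, 0]
    - [1, 0, -1, 8.7, 0]
    - [1, 0, -1.9, 8.6, 0]

```text
time_s: 7.55
eef_pos: [481.3, 175.0, 138.3]
orientation: [[-0.012, 1.0, -0.003], [1.0, 0.012, -0.004], [-0.004, -0.004, -1.0]]
ft_force: [-1.8, -4.9, -5.4]
grip_width: 28.6
grasp_force: 30.0
```

```bash
python3 -c "
from h import *
hasp(); st=ctrl.read_state(); print(st['eef_pos'],st['ft_force'],st['grip_width'])"
```

```text
[250 232  10  13  73] [254.69863014 238.35616438] [482.  182.5 163.3] theta 1.8757845911086197 r 97.4979716443128
[481.47189046 174.79826822 139.35149629] [-4.09816293 -5.85648577 -3.17136662] 28.788725290923484
```

>>> step_arm:
  increments:
    - [1, 0, -2.8, 8.3, 0]
    - [1, 0, -3.6, 8, 0]
    - [1, 0, -4.4, 7.6, 0]
    - [1, 0, -5.1, 7.2, 0]
    - [1, 0, -5.8, 6.6, 0]
    - [1, 0, -6.4, 6, 0]
    - [1, 0, -7, 5.3, 0]
    - [1, 0, -7.5, 4.6, 0]

```text
time_s: 8.4
eef_pos: [482.1, 136.8, 193.6]
orientation: [[-0.015, 1.0, -0.0], [1.0, 0.015, 0.003], [0.003, -0.0, -1.0]]
ft_force: [-6.8, 2.5, 0.1]
grip_width: 27.7
grasp_force: 29.5
```

>>> step_arm:
  increments:
    - [1, 0, -7.9, 3.8, 0]
    - [1, 0, -8.3, 3, 0]
    - [1, 0, 0, 0, 0]
    - [1, 0, 0, 0, 0]
    - [-1, 0, 0, 0, 0]
    - [-1, 0, 0, 0, 0]
    - [-1, 0, 0, 0, 0]
    - [-1, 0, 0, 0, 0]

```text
time_s: 9.2
eef_pos: [483.6, 118.8, 199.8]
orientation: [[-0.013, 1.0, 0.002], [1.0, 0.013, 0.001], [0.001, 0.002, -1.0]]
ft_force: [0.2, -0.2, -0.2]
grip_width: 82.9
grasp_force: 0.0
```

```bash
python3 -c "
from h import *
hasp(); st=ctrl.read_state(); print(st['eef_pos'],st['ft_force'],st['grip_width'])
s=ctrl.snapshot('side')
cv2.imwrite('pics/c3.png',cv2.resize(s[145:265,215:345],(520,480),interpolation=cv2.INTER_CUBIC))"
```

```text
[260 210  13  11  69] [266.         215.13043478] [482.  130.1 215.4] theta 2.6786453202319582 r 90.96448676800767
[483.36873901 118.70694465 199.65279058] [-0.43532407 -0.49722471  0.14780148] 85.39761215321901
```

View pics/c3.png

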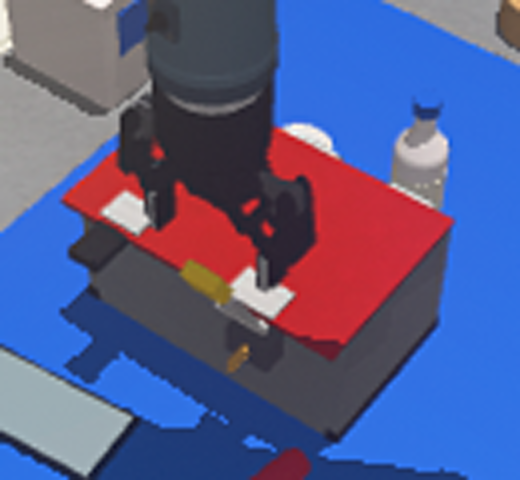

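The hasp stands at about 2.65 rad above the shut lid (yellow at crop (205,280)), with the staple exposed. Next is the lift tab at (612,106,134).

>>> step_arm:
  increments:
    - [-1, 0, 0, 40, 0]
    - [-1, 0, 0, 40, 0]
    - [-1, 32, -2, 0, 0]
    - [-1, 32, -2, 0, 0]
    - [-1, 32, -2, 0, 0]
    - [-1, 33, -3, 0, 0]
    - [-1, 0, 0, -40, 0]
    - [-1, 0, 0, -40, 0]

```text
time_s: 10.1
eef_pos: [613.7, 109.7, 198.8]
orientation: [[-0.012, 1.0, 0.003], [1.0, 0.012, 0.001], [0.001, 0.003, -1.0]]
ft_force: [0.5, -0.4, -1.2]
grip_width: 85.6
grasp_force: 0.0
```

>>> step_arm:
  increments:
    - [-1, 0, 0, -35, 0]
    - [-1, 0, 0, -35, 0]
    - [-1, 0, 0, -13, 0]
    - [-1, 0, 0, 0, 0]
    - [-1, 0, 0, 0, 0]
    - [-1, 0, 0, 0, 0]
    - [-1, 0, 0, 0, 0]
    - [-1, 0, 0, 0, 0]

```text
time_s: 10.9
eef_pos: [612.5, 109.6, 117.4]
orientation: [[-0.013, 1.0, 0.002], [1.0, 0.013, 0.0], [0.0, 0.002, -1.0]]
ft_force: [-0.1, -0.3, -1.1]
grip_width: 85.3
grasp_force: 0.0
```

```bash
python3 -c "
from h import *
hasp(); st=ctrl.read_state(); print(st['eef_pos'],st['ft_force'],st['grip_width'])
s=ctrl.snapshot('side')
cv2.imwrite('pics/c4.png',cv2.resize(s[125:265,205:345],(520,520),interpolation=cv2.INTER_CUBIC))"
```

```text
[260 210  13  11  77] [266.12987013 214.90909091] [482.  129.5 215.8] theta 2.686400880494928 r 91.06119838102677
[612.2761226  109.53253559 117.11267609] [-1.14513785 -1.01227997  0.27838475] 85.36544632875601
```

View pics/c4.png

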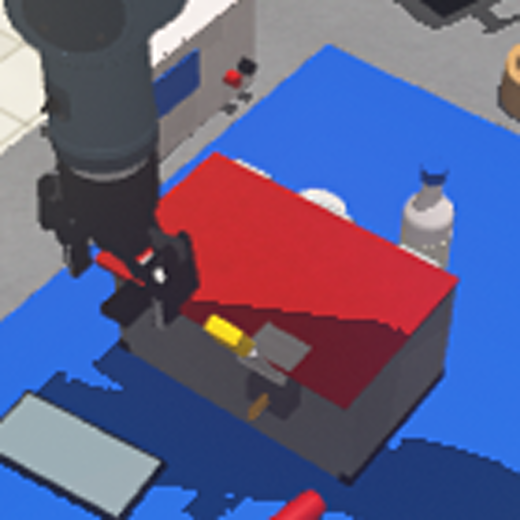

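The fingers straddle the black tab at crop (130,300) and the hasp is unchanged. Grip and lift.

>>> step_arm:
  increments:
    - [1, 0, 0, 0, 0]
    - [1, 0, 0, 0, 0]
    - [1, 0, 0, 0, 0]
    - [1, 0, 0, 0, 0]
    - [1, 0, 0, 0, 0]
    - [1, 0, -0.6, 15.4, 0]
    - [1, 0, -1.8, 15.3, 0]
    - [1, 0, -3.1, 15.1, 0]
  force: 40

```text
time_s: 11.8
eef_pos: [612.2, 101.1, 161.4]
orientation: [[-0.011, 1.0, -0.0], [1.0, 0.011, -0.003], [-0.003, -0.0, -1.0]]
ft_force: [4.6, -6.6, -9.5]
grip_width: 28.5
grasp_force: 40.0
```

>>> step_arm:
  increments:
    - [1, 0, -4.3, 14.8, 0]
    - [1, 0, -5.4, 14.4, 0]
    - [1, 0, -6.6, 13.9, 0]
    - [1, 0.2, -7.7, 13.4, 0]
    - [1, 0.2, -8.7, 12.7, 0]
    - [1, 0.2, -9.7, 12, 0]
    - [1, 0.2, -10.6, 11.2, 0]
    - [1, 0.2, -11.5, 10.3, 0]

```text
time_s: 12.6
eef_pos: [612.9, 36.7, 263.5]
orientation: [[-0.011, 1.0, -0.001], [1.0, 0.011, -0.002], [-0.002, -0.001, -1.0]]
ft_force: [5.3, -3.5, -12.3]
grip_width: 27.2
grasp_force: 40.2
```

```bash
python3 -c "
from h import *
st=ctrl.read_state(); print(st['eef_pos'],st['ft_force'],st['torque'],st['grip_width'])
s=ctrl.snapshot('side')
cv2.imwrite('pics/c5.png',cv2.resize(s[65:265,165:365],(520,520),interpolation=cv2.INTER_CUBIC))"
```

```text
[612.91100456  36.70545911 263.46311252] [  5.33912773  -3.54825564 -12.2680148 ] [-0.77240088 -1.43242087 -0.05541097] 27.20766396411572
```

View pics/c5.png

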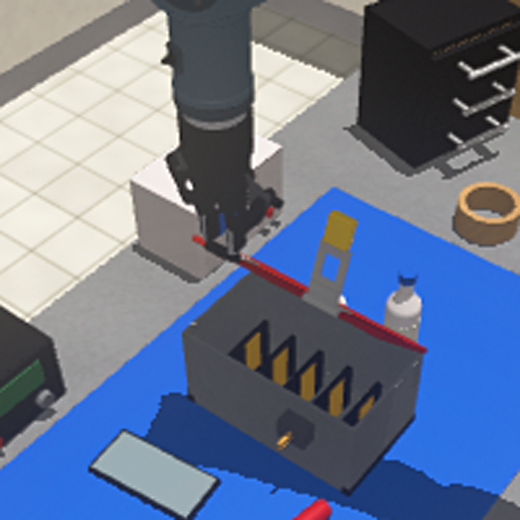

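The lid is at about 0.88 rad, the tab is held, and the hasp still stands clear. I'll carry on to about 1.5 rad.

>>> step_arm:
  increments:
    - [1, 0.2, -12.2, 9.3, 0]
    - [1, 0.2, -13, 8.3, 0]
    - [1, 0.2, -13.6, 7.3, 0]
    - [1, 0.2, -14.1, 6.1, 0]
    - [1, 0.2, -14.6, 5, 0]
    - [1, 0.2, -14.9, 3.8, 0]
    - [1, 0.2, -15.2, 2.6, 0]
    - [1, 0.2, -12, 1, 0]

```text
time_s: 13.45
eef_pos: [614.5, -70.3, 309.5]
orientation: [[-0.013, 1.0, 0.001], [1.0, 0.013, 0.001], [0.001, 0.001, -1.0]]
ft_force: [-1.4, 4.5, 4.9]
grip_width: 26.1
grasp_force: 39.0
```

>>> step_arm:
  increments:
    - [1, 0, 0, 0, 0]
    - [1, 0, 0, 0, 0]
    - [1, 0, 0, 0, 0]
    - [-1, 0, 0, 0, 0]
    - [-1, 0, 0, 0, 0]
    - [-1, 0, 0, 0, 0]
    - [-1, 0, 0, 0, 0]
    - [-1, 0, 0, 0, 0]

```text
time_s: 14.25
eef_pos: [614.3, -70.1, 308.1]
orientation: [[-0.013, 1.0, -0.0], [1.0, 0.013, -0.0], [-0.0, -0.0, -1.0]]
ft_force: [-0.3, -1.1, 0.2]
grip_width: 85.6
grasp_force: 0.0
```

>>> step_arm:
  increments:
    - [-1, 0, 0, 15, 0]
    - [-1, 0, 0, 25, 0]
    - [-1, 0, 0, 30, 0]
    - [-1, 0, 0, 30, 0]
    - [-1, 0, 0, 20, 0]
    - [-1, 0, 0, 0, 0]
    - [-1, 0, 0, 0, 0]
    - [-1, 0, 0, 0, 0]

```text
time_s: 15.05
eef_pos: [614.0, -70.2, 427.4]
orientation: [[-0.013, 1.0, -0.002], [1.0, 0.013, -0.0], [-0.0, -0.002, -1.0]]
ft_force: [-0.8, 0.1, -0.3]
grip_width: 85.5
grasp_force: 0.0
```

```bash
python3 -c "
from h import *
st=ctrl.read_state(); print(st['eef_pos'],st['ft_force'],st['torque'],st['grip_width'])
s=ctrl.snapshot('side')
cv2.imwrite('pics/c6.png',cv2.resize(s[65:265,165:365],(520,520),interpolation=cv2.INTER_CUBIC))"
```

```text
[613.95076684 -70.19937662 427.38152372] [-0.79955926  0.09577386 -0.25994252] [-0.032402    0.00041755 -0.02083796] 85.49741880300122
```

View pics/c6.png

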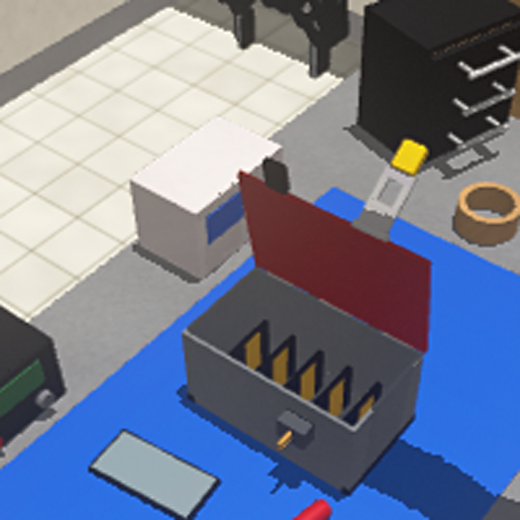

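The lid stands open, with its top edge from crop (240,172) to (430,262). The hasp is swung back, yellow at (410,155), and the gripper is clear above. I'll check the angle, then hand in.

```bash
python3 -c "
from h import *
for uv,x in(((257.3,131.2),670),((330.4,165.8),408)):
    e,d=rays('side',[uv]); P=e+d[0]*((x-e[0])/d[0,0]); print(P,np.arctan2(P[2]-130,P[1]+86),np.hypot(P[2]-130,P[1]+86))
e,d=rays('side',[(165+410/2.6,65+155/2.6)]);P=e+d[0]*((482-e[0])/d[0,0]);print(P)
print(ctrl.read_state()['ft_force'], ctrl.job_done())"
```

```text
[670.         -65.7652434  295.35835117] 1.449032566373901 166.59180554772828
[408.         -69.54128725 296.44637692] 1.4722337626131052 167.2581406498152
[ 482.         -131.54332503  366.76364778]
the job is handed in; nothing more can be done
[ 1.0783371  -0.29227091  0.59426095] None
```

The battery chest is open and the job is handed in: the lid stands at about 1.46 rad, the hasp was at about 2.7 rad when last measured and still looks swung clear, nothing on the bench was visibly disturbed, and the gripper is clear above. It took about 15 s of the 51 s allowed.

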